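# Make up a mortise lock set in the job tray

### The arm

A 6-joint arm with a two-finger parallel gripper is mounted at the origin on a cart in front of the work surface, level with it; the furniture and walls round the work are solid. World frame = base frame: x ahead of the robot, y to its left, z up, the work surface at z = 0. Lengths are in m, angles in rad, forces in N, time in s.
With the tool pointing down it reaches from about 0.3 to 0.75 m from the base axis. Payload 8.5 kg.
Tool frame: the origin (TCP) lies midway between the tips of the shut fingers; the grasp point (between the pads) lies 19 mm behind it; z points along the fingers, y is the line along which they close (so a half turn about z gives the same grasp; the last joint's range is limited). The gripper opens to 85 mm and grips with 20 to 120 N. Pads are 22 mm wide; open, the fingers measure 114 mm over their backs; the gripper's body (76 mm by 85 mm) begins 54 mm behind the grasp point. The pads swing forward as they close: fully open they stand 13 mm farther back than shut.
Start: joints at [0.974, 0.381, 1.297, -0, 1.464, -0.215], TCP at [0.205, 0.51, 0.231] pointing down, gripper open.
Joint ranges: [-3.11, 3.11], [-0.89, 2.33], [0.22, 2.48], [-1.42, 4.56], [0.17, 2.85], [-2.88, 2.88]. Speed limits (rad/s): [2.39, 2.39, 3.14, 3.14, 3.14, 3.14].

### API

Orientations are given as a unit quaternion [w, x, y, z].
In Python, from cell import readout, imaging, env gives the robot as it stands.
- The arm moves only by the tool drive_tool, never from a script. Its argument "series" is a list that holds one entry, the list of rows, each a list of 7 numbers: the shift along the tool's x, y, z in m, then the turn, a rotation vector about the tool's x, y, z in degrees, then the opening, from 0 (shut) to 1 (fully open). A call has exactly 8 rows; each row is the pose to reach, as a shift and turn from the pose commanded when the call began, along the tool's axes at that moment; what a row does not reach only later rows make up. A row lasts 1/12 s, in which the tool goes at most 41.7 mm and 7.16 degrees, less where a joint would pass 70% of its speed; a pose out of reach is approached as far as the arm can. A call with a gripper value outside its range is refused whole. The fingers move at their own pace and stop on an object; the grip force is fixed at half the most. Time passes only in rows, so rows that repeat a pose let the fingers close, or fill a call up. It gives the time, the measured TCP pose, the force, the opening and the grip force at its end, in the units of the state.
- readout.read_state(): the state, without advancing time (a new reading comes with each control period).
- imaging.capture(name): name is "side" or "top"; returns a dict with "pixels" (480x640x3 uint8, red, green, blue), "z_map" (480x640 float32, m along the optical axis (not along the pixel's ray), 0 where there is no reading), "fx", "fy", "cx", "cy" (pixels), "k1" (the pictures are not rectified: a ray, as slopes to the right and down, at radius r is drawn at 1 + k1 r^2 times it, then the intrinsics apply), "camera_from_world" (4x4, takes a point from world to camera coordinates). Camera axes: x right, y up, looking along -z (the intrinsics and any distortion apply to the point x, -y, -z); pixel columns grow to the right and rows downward; lengths in m; the calibration is good to about 2 mm. A picture is of the moment at which its call begins.
- env.sign_off(): hands the job in; it is judged then, once.
The state is a dict: "t": time; "qpos": joint angles; "qvel": joint speeds; "effort": joint torques, N m; "eef_pos": TCP position; "orientation": TCP orientation; "wrist_force": force on the tool from outside, world axes, zero at the start; "ft_torque": the same for the moment, N m; "width": opening from 0.0 (shut) to 1.0 (fully open); "grip_force": force on a finger pad.
Only numpy, scipy, OpenCV 4.12 (cv2) and the standard library are available. Lean on these libraries where they do the work, as an engineer would, in place of code of your own. Each camera call takes 0.05 s, during which the arm holds its last target. There are 200 camera calls.

### The job

Make up the lock set in the plywood job tray: the lock case with the big round hole lies flat in the wide bay, hole open to the top, and the strike plate lies in the narrow bay, still with its box up. Once the case lies in the tray, lay over its hole the collar whose height just fills the gap left under the head of the thumb-turn cylinder when its body reaches through the case and ends flush with the case's underside, then lower that cylinder upright through collar and case until its head rests on the collar. Leave the keyhole case, the other two collars and the key cylinder where they are.

Things in the scene. Friction and masses are not known exactly. Their poses are not given: they have to be found in the camera images.
- tray: Fixed plywood tray, 158 (x) by 156 mm (y), origin mid-underside, z up; stands left or right, turned up to 0.3 rad. Floor top at z 3, wall tops at z 15 mm. Wide bay: centre x -32, y 0, size 82 (x) by 144 (y). Narrow bay: centre x 51, y 0, size 44 by 104. The walls along y (x -79 to -73, 9 to 29, 73 to 79) are open down to the floor where |y| < 32: finger notches.
- cylinder_case_mid (a point): Lock case that belongs: flat steel box 52 (x) by 100 (y) by 18 mm (z), brass front plate 3 x 128 x 18 on its +x side, two bolt stubs 5 mm out of that at y 30 and -30. Point: centre of the steel box, 9 mm above its underside; z up. Round hole, 34 wide, right through along z at x 0, y +20; square spindle hub at y -26. 0.3 kg. Grasp across x near y 0: 55 mm, from x -26 to 29.
- keyhole_case_mid (a point): Look-alike case to leave: same outside, but with a small keyhole in place of the round hole. The point and axes as for the other case.
- strike_mid (a point): Strike plate, lying on its brass face plate 28 (x) by 90 (y) by 3 mm, with a closed steel box 24 (x) by 46 (y) by 13 mm standing on its back: 16 mm high in all. The point is on its centre line 8 mm above the underside; y is its length, z up. Grasp the box across x (24 mm).
- medium_collar_mid (a point): Brass collar (ring), outside 48 mm, bore 34 mm, 12 mm high, lying flat. The point is its centre, 6 mm above its underside; z is its axis.
- thin_collar_mid (a point): Brass collar, outside 56 mm, bore 34 mm, only 5 mm high. The point is its centre, half-way up.
- tall_collar_mid (a point): Brass collar, outside 44 mm, bore 34 mm, 20 mm high. The point is its centre, half-way up.
- turn_grip (a point): Thumb-turn cylinder that belongs, brass, upright: round body 28 mm thick, 30 long (lowest 4 mm tapered to 21), under a round head 42 wide, 6 high; above a 2 mm neck the flat thumb turn, 12 (x) by 28 (y) by 18 high; 56 in all. Point: centre of the thumb turn, on the axis, 47 above the lower end, 17 above the head's underside. 0.15 kg. Grasp the turn across x.
- key_cylinder_mid (a point): Look-alike cylinder to leave: brass, 35 mm wide, 30 mm high, with a key slot and no thumb turn. The point is its centre, half-way up.

How it is judged:
On the way, in this order (a step that is already met when the one before it is completed fails the run):
1. the case with the round hole lies flat in the wide bay, released (x of cylinder_case_mid in the frame of tray between -0.048 and -0.016 m and y of cylinder_case_mid in the frame of tray between -0.012 and 0.012 m and z of cylinder_case_mid in the frame of tray between 0.008 and 0.015 m and angle between the y axis of cylinder_case_mid and the y axis of tray, either way round below 0.2 rad and angle between cylinder_case_mid's own z axis and vertical below 0.06 rad and contact force between the fingers and cylinder_case below 0.05 N), for 0.2 s.
2. the 12 mm collar lies on the case over its hole, released (x of cylinder_case_mid in the frame of tray between -0.048 and -0.016 m and y of cylinder_case_mid in the frame of tray between -0.012 and 0.012 m and z of cylinder_case_mid in the frame of tray between 0.008 and 0.015 m and angle between the y axis of cylinder_case_mid and the y axis of tray, either way round below 0.2 rad and angle between cylinder_case_mid's own z axis and vertical below 0.06 rad and x of medium_collar_mid in the frame of cylinder_case_mid between -0.006 and 0.006 m and y of medium_collar_mid in the frame of cylinder_case_mid between 0.014 and 0.026 m and z of medium_collar_mid in the frame of cylinder_case_mid between 0.0125 and 0.0175 m and contact force between the fingers and medium_collar below 0.05 N), for 0.2 s.
3. the thumb-turn cylinder is seated through collar and case, released (x of cylinder_case_mid in the frame of tray between -0.048 and -0.016 m and y of cylinder_case_mid in the frame of tray between -0.012 and 0.012 m and z of cylinder_case_mid in the frame of tray between 0.008 and 0.015 m and angle between the y axis of cylinder_case_mid and the y axis of tray, either way round below 0.2 rad and angle between cylinder_case_mid's own z axis and vertical below 0.06 rad and x of medium_collar_mid in the frame of cylinder_case_mid between -0.006 and 0.006 m and y of medium_collar_mid in the frame of cylinder_case_mid between 0.014 and 0.026 m and z of medium_collar_mid in the frame of cylinder_case_mid between 0.0125 and 0.0175 m and x of turn_grip in the frame of cylinder_case_mid between -0.006 and 0.006 m and y of turn_grip in the frame of cylinder_case_mid between 0.014 and 0.026 m and z of turn_grip in the frame of cylinder_case_mid between 0.034 and 0.0415 m and angle between turn_grip's own z axis and vertical below 0.1 rad and contact force between the fingers and turn_cylinder below 0.05 N), for 0.2 s.
At the end, for the whole second after the job is handed in: Holed case flat in wide bay, strike in narrow bay (within 16 and 12 mm, 0.2 rad); 12 mm collar on the case and thumb-turn cylinder upright through it, both within 6 mm of the hole's axis, head down on the collar (3 mm); look-alikes moved under 30 mm; all released, at rest (all of step 3 and x of strike_mid in the frame of tray between 0.039 and 0.063 m and y of strike_mid in the frame of tray between -0.012 and 0.012 m and z of strike_mid in the frame of tray between 0.007 and 0.014 m and angle between the y axis of strike_mid and the y axis of tray, either way round below 0.2 rad and angle between strike_mid's own z axis and vertical below 0.08 rad and distance of each of keyhole_case_mid, thin_collar_mid, tall_collar_mid, key_cylinder_mid from where it was at the start of the episode below 0.03 m and linear speed of each of cylinder_case, strike, medium_collar, turn_cylinder below 0.02 m/s and contact force between the fingers and cylinder_case below 0.05 N and contact force between the fingers and strike below 0.05 N and contact force between the fingers and medium_collar below 0.05 N); the robot touches nothing.
It also fails if it takes over 125 s, if anything falls off the work surface, if the arm or the gripper's body presses on something with over 40 N, if the wrist force passes 120 N, or if a joint passes its speed limit or range.

## Working session

There is one attempt and no reset: what is moved stays moved. The work goes in short steps, Python scripts to look and compute and a tool call to move; the robot and the scene stay as the last step left them, time stands still between calls to the robot, and variables do not carry over. Pictures are saved under pics/ and viewed, at most 14 in all, crops included, and the job is handed in when it is done.

Besides the shell and the picture viewer there is one more tool, called after "Call:" by a JSON object that holds its "name" and its "arguments". drive_tool: Moves the arm, as the interface text tells. Its arguments: {"type":"object","properties":{"series":{"type":"array"}},"required":["series"]}

```bash
ls; mkdir -p pics; python3 - <<'E'
from cell import readout, imaging
import cv2,numpy as np
print(readout.read_state())
for n in("top","side"):
    d=imaging.capture(n); cv2.imwrite(f"pics/{n}0.png",d["pixels"][:,:,::-1]); np.savez(f"pics/{n}0.npz",**d)
    print(n,d["fx"],d["fy"],d["cx"],d["cy"],d["k1"],np.round(d["camera_from_world"],3).tolist(),(d["z_map"]>0).mean())
E
```

```text
pics
{'t': 0.0, 'qpos': array([ 9.73693953e-01,  3.81196927e-01,  1.29829335e+00,  8.46897963e-06,
        1.46359531e+00, -2.15303184e-01]), 'qvel': array([ 8.99493110e-04, -3.57692915e-05, -3.23504319e-04, -1.35192080e-04,
       -7.43798170e-04, -1.04466683e-05]), 'effort': array([-2.63486567e-03, -4.48477614e+01, -2.31269252e+01, -3.73970315e-04,
        4.93729633e-03, -5.49368380e-06]), 'eef_pos': array([0.2047514 , 0.51013926, 0.23070029]), 'orientation': array([-2.98814037e-04,  1.89742619e-01,  9.81833581e-01, -6.84061400e-04]), 'wrist_force': array([ 0.09459166,  0.0150742 , -0.30758794]), 'ft_torque': array([-0.00662334, -0.01646658,  0.06054423]), 'grip_force': 0.0, 'width': 0.9994651072273034}
top 450.95884444672043 450.95884444672043 319.8822956806718 240.63501397980397 -0.028722543189774984 [[-0.024, -1.0, 0.006, 0.012], [0.992, -0.024, 0.12, -0.458], [-0.12, 0.009, 0.993, -1.007], [0.0, 0.0, 0.0, 1.0]] 0.9960286458333333
side 439.80959012983277 439.80959012983277 317.3332851030044 244.70945194825939 0.007935976096816769 [[0.997, 0.081, 0.018, -0.445], [-0.065, 0.633, 0.772, -0.012], [0.051, -0.77, 0.636, -1.096], [0.0, 0.0, 0.0, 1.0]] 0.9959928385416666
```

View pics/top0.png

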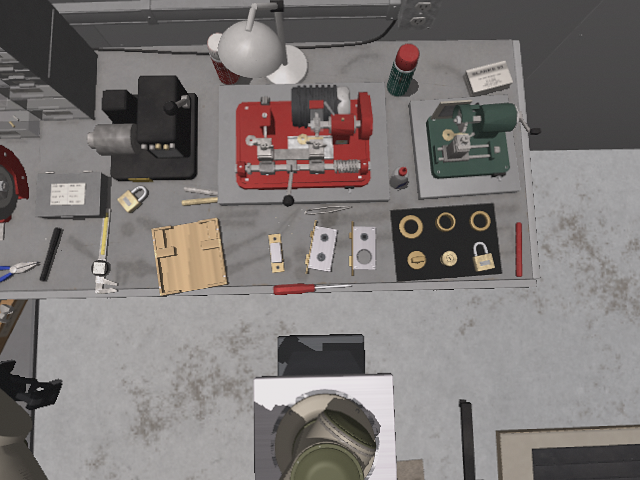

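View pics/side0.png

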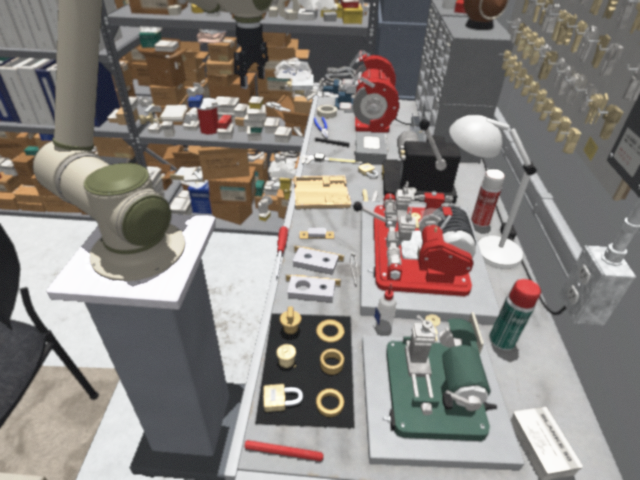

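The top view shows the tray at (190,257), the strike at (277,253), the keyhole case at (321,248) and the holed case at (363,248). Collars are at (410,227), (447,222) and (481,221), the thumb-turn cylinder at (417,260) and the key cylinder at (449,257). The side view shows the same layout, with the gripper hanging clear at (250,50).

```bash
cat > h.py <<'E'
import cv2,numpy as np
from scipy.spatial.transform import Rotation as R
def load(f): return dict(np.load(f))
def pix2w(d,uv,z):
    """cast pixels onto world plane z"""
    uv=np.asarray(uv,float).reshape(-1,1,2)
    K=np.array([[d["fx"],0,d["cx"]],[0,d["fy"],d["cy"]],[0,0,1]],float)
    s=cv2.undistortPoints(uv,K,np.array([float(d["k1"]),0,0,0])).reshape(-1,2)
    T=np.linalg.inv(d["camera_from_world"]); o=T[:3,3]
    r=np.c_[s[:,0],-s[:,1],-np.ones(len(s))]@T[:3,:3].T
    return o+r*((z-o[2])/r[:,2])[:,None]
def w2pix(d,p):
    p=np.atleast_2d(p); c=p@d["camera_from_world"][:3,:3].T+d["camera_from_world"][:3,3]
    s=np.c_[c[:,0],-c[:,1]]/-c[:,2:]; s=s*(1+d["k1"]*(s**2).sum(1,keepdims=True))
    return s*[d["fx"],d["fy"]]+[d["cx"],d["cy"]]
def cloud(d):
    """world points of the depth map, HxWx3"""
    h,w=d["z_map"].shape; u,v=np.meshgrid(np.arange(w),np.arange(h))
    K=np.array([[d["fx"],0,d["cx"]],[0,d["fy"],d["cy"]],[0,0,1]],float)
    s=cv2.undistortPoints(np.dstack([u,v]).astype(float).reshape(-1,1,2),K,np.array([float(d["k1"]),0,0,0])).reshape(-1,2)
    z=d["z_map"].reshape(-1,1); T=np.linalg.inv(d["camera_from_world"])
    return (np.c_[s[:,:1]*z,-s[:,1:]*z,-z]@T[:3,:3].T+T[:3,3]).reshape(h,w,3)
def tomove(p,yaw=None):
    pass
E
python3 - <<'E'
from h import *
d=load("pics/top0.npz"); im=d["pixels"]
c=cloud(d)
for u,v in [(190,257),(363,235),(321,235),(277,253),(417,260),(449,257),(300,200),(340,290),(447,213),(480,212),(410,217),(380,270)]: print(u,v,np.round(c[v,u],4))
up=cv2.resize(im[195:300,140:300],None,fx=5,fy=5,interpolation=cv2.INTER_CUBIC); cv2.imwrite("pics/cropA.png",up[:,:,::-1])
up=cv2.resize(im[195:300,300:510],None,fx=3.8,fy=3.8,interpolation=cv2.INTER_CUBIC); cv2.imwrite("pics/cropB.png",up[:,:,::-1])
E
```

```text
190 257 [0.4293 0.3047 0.005 ]
363 235 [ 0.4703 -0.1001  0.0147]
321 235 [ 0.4721 -0.0023  0.0184]
277 253 [0.4329 0.1004 0.0161]
417 260 [ 0.4059 -0.2138  0.0569]
449 257 [ 0.4129 -0.2937  0.0302]
300 200 [0.5532 0.0443 0.0306]
340 290 [ 0.3445 -0.0437 -0.004 ]
447 213 [ 0.5165 -0.2975  0.0219]
480 212 [ 0.5181 -0.3775  0.0162]
410 217 [ 0.5115 -0.2135  0.0072]
380 270 [ 0.3888 -0.139  -0.003 ]
```

View pics/cropA.png

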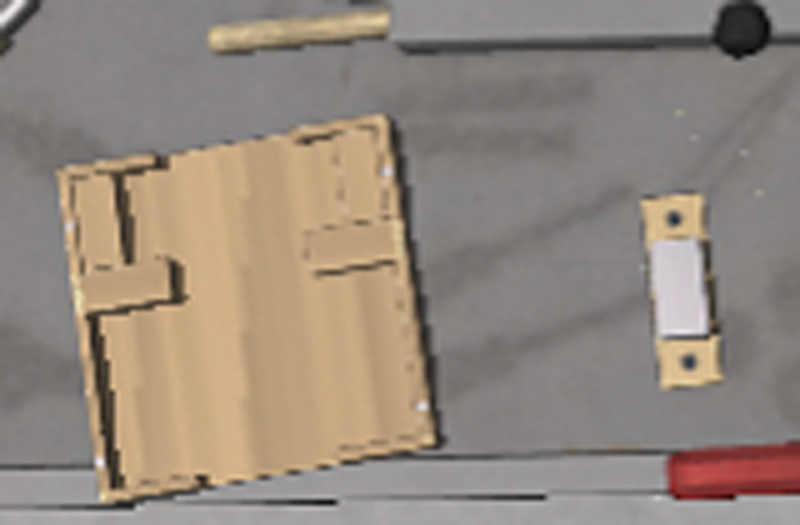

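View pics/cropB.png

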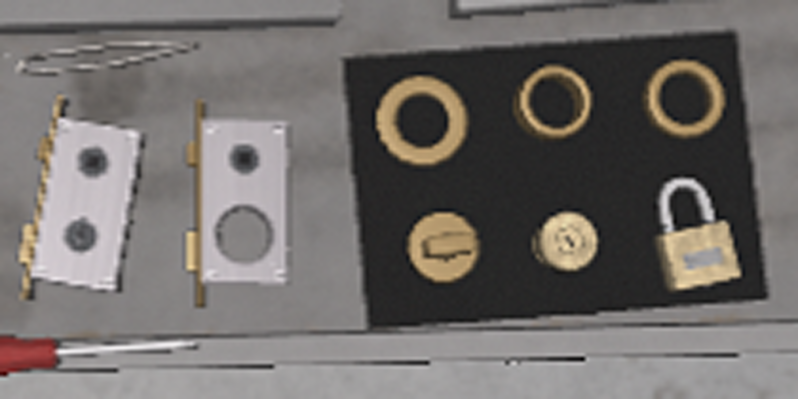

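The crops confirm it. In crop B the holed case has its hub up and its hole down, with the front plate to image left. The collars, left to right, are thin, tall and medium, with the medium one at about pixel (480,221). In crop A the tray's wide bay is towards the robot, and the strike lies at (277,253).

```bash
cat >> h.py <<'E'
def hullmask(d,box,kind):
    u0,v0,u1,v1=box; im=d["pixels"][v0:v1,u0:u1]; hsv=cv2.cvtColor(im,cv2.COLOR_RGB2HSV)
    H,S,V=[hsv[:,:,i].astype(int) for i in range(3)]
    m=(S>70)&(V>80)&(H>8)&(H<35) if kind=="brass" else (S<45)&(V>185) if kind=="steel" else ((S<45)&(V>185))|((S>60)&(V>80)&(H>8)&(H<35))
    m=cv2.resize(m.astype(np.float32),None,fx=4,fy=4,interpolation=cv2.INTER_LINEAR)>.5
    cs,_=cv2.findContours(m.astype(np.uint8),cv2.RETR_EXTERNAL,cv2.CHAIN_APPROX_NONE)
    c=max(cs,key=cv2.contourArea)
    return (c.reshape(-1,2)+.5)/4-.5+[u0,v0]
def measure(d,box,kind,z):
    """centre, box sides (mm), angle of the long side (deg) of the masked blob's hull, on plane z"""
    p=pix2w(d,hullmask(d,box,kind),z)[:,:2].astype(np.float32)*1000
    (c,s,a)=cv2.minAreaRect(p); b=cv2.boxPoints((c,s,a)); e=[b[1]-b[0],b[2]-b[1]]
    l=max(e,key=np.linalg.norm); M=cv2.moments(cv2.convexHull(p))
    return dict(c=np.round(c,1),cen=np.round([M["m10"]/M["m00"],M["m01"]/M["m00"]],1),s=np.round(s,1),ang=round(float(np.degrees(np.arctan2(l[1],l[0]))%180),1))
E
cat > m.py <<'E'
from h import *
import sys
d=load(sys.argv[1])
B=dict(tray=((145,212,232,299),"brass",.010),strike=((262,228,293,278),"any",.003),strikebox=((262,228,293,278),"steel",.016),
 case=((345,218,382,278),"steel",.018),caseall=((345,218,382,278),"any",.010),keycase=((302,218,342,278),"steel",.018),
 thin=((394,210,428,242),"brass",.004),tall=((433,208,461,238),"brass",.012),med=((466,208,498,236),"brass",.008),
 turn=((404,246,430,274),"brass",.033),key=((437,246,462,270),"brass",.017))
for k,a in B.items():
    print(k,measure(d,*a))
E
python3 m.py pics/top0.npz
python3 - <<'E'
from h import *
d=load("pics/top0.npz")
g=cv2.cvtColor(d["pixels"],cv2.COLOR_RGB2GRAY)
# hole of the case: region not bright inside
for name,b,f in (("hole",(352,246,377,270),lambda g:g<185),("thumb",None,None)):
    if b is None: continue
    u0,v0,u1,v1=b; m=cv2.resize(g[v0:v1,u0:u1],None,fx=4,fy=4,interpolation=cv2.INTER_CUBIC)
    m=cv2.morphologyEx(f(m).astype(np.uint8),cv2.MORPH_OPEN,np.ones((5,5)))
    cs,_=cv2.findContours(m,cv2.RETR_LIST,cv2.CHAIN_APPROX_NONE)
    for c in cs:
        if cv2.contourArea(c)>500:
            p=pix2w(d,(c.reshape(-1,2)+.5)/4-.5+[u0,v0],.018)[:,:2].astype(np.float32)*1000; print(name,np.round(cv2.fitEllipse(p)[0],1),np.round(cv2.fitEllipse(p)[1],1))
c=cloud(d)
P=c[246:274,404:430].reshape(-1,3); t=P[(P[:,2]>.047)&(P[:,2]<.07)]; print("thumb",len(t),t.mean(0).round(4),np.ptp(t,axis=0).round(4),[np.round(q,1) for q in cv2.minAreaRect((t[:,:2]*1000).astype(np.float32))])
P=c[212:299,145:232]; print("mat z",np.median(c[237:245,425:440,2]),"table z",np.median(c[270:278,300:330,2]), "case top",np.median(c[230:245,358:372,2]))
E
```

```text
tray {'c': array([431.5, 306.6]), 'cen': array([431.4, 306.5]), 's': array([160.2, 158.5]), 'ang': 8.5}
strike {'c': array([447.3, 108.4]), 'cen': array([449.1, 106.6]), 's': array([30. , 65.6]), 'ang': 179.2}
strikebox {'c': array([435.4, 105. ]), 'cen': array([435.9, 104.8]), 's': array([46.2, 23.7]), 'ang': 5.5}
case {'c': array([ 440.7, -100. ]), 'cen': array([436. , -98.4]), 's': array([50.1, 97.3]), 'ang': 177.8}
caseall {'c': array([440.7, -96.1]), 'cen': array([435.9, -93.1]), 's': array([ 60.1, 128.3]), 'ang': 178.2}
keycase {'c': array([441.5,  -3.5]), 'cen': array([441.5,  -3.4]), 's': array([51.8, 99.9]), 'ang': 168.8}
thin {'c': array([ 490. , -213.8]), 'cen': array([ 489.8, -214.3]), 's': array([56.5, 56.3]), 'ang': 42.8}
tall {'c': array([ 498.7, -296.4]), 'cen': array([ 498.9, -296.6]), 's': array([44.6, 44.4]), 'ang': 42.5}
med {'c': array([ 499.3, -379.1]), 'cen': array([ 499.3, -378.7]), 's': array([49.9, 47.3]), 'ang': 88.7}
turn {'c': array([ 408.9, -217. ]), 'cen': array([ 408.9, -217.1]), 's': array([43. , 40.5]), 'ang': 88.6}
key {'c': array([ 411.6, -297.5]), 'cen': array([ 411.7, -297.6]), 's': array([34.4, 34.5]), 'ang': 176.8}
hole [ 421.6 -104. ] [43.6 47.7]
hole [ 420.3 -100.1] [61.1 72. ]
thumb 75 [ 0.4083 -0.2148  0.0573] [0.013  0.0282 0.0155] [array([ 408.7, -215.9]), array([11.8, 28.3]), np.float64(5.9)]
mat z 0.0023140705540736217 table z -0.0005179157576556959 case top 0.017318878561448647
```

```bash
cat > go.py <<'E'
# usage: go.py x y z theta   (mm, deg; theta = heading of tool y) -> shift and turn from the pose as measured
import sys; from h import *; from cell import readout
s=readout.read_state(); x,y,z,t=map(float,sys.argv[1:])
q=s["orientation"]; C=R.from_quat([q[1],q[2],q[3],q[0]]); t=np.radians(t)
Y=np.array([np.cos(t),np.sin(t),0]); Z=np.array([0,0,-1.]); D=R.from_matrix(np.c_[np.cross(Y,Z),Y,Z])
print("shift",np.round(C.inv().apply(np.array([x,y,z])/1000-s["eef_pos"]),4),"turn",np.round((C.inv()*D).as_rotvec(degrees=True),2),
 "| at",np.round(s["eef_pos"]*1000,1),"w",round(s["width"],3),"t",round(s["t"],2),"q1,6",np.round(np.degrees(s["qpos"][[0,5]]),0))
E
python3 go.py 435.4 105 80 95.5
```

```text
shift [-0.365  -0.2899  0.151 ] turn [ -0.07  -0.03 -27.37] | at [204.8 510.2 230.8] w 0.999 t 0.1 q1,6 [ 56. -12.]
```

Call:
{"name": "drive_tool", "arguments": {"series": [[[-0.04, -0.032, 0.015, 0, 0, -4, 0.6], [-0.08, -0.064, 0.03, 0, 0, -8, 0.6], [-0.12, -0.095, 0.045, 0, 0, -12, 0.6], [-0.15, -0.12, 0.06, 0, 0, -16, 0.6], [-0.18, -0.145, 0.075, 0, 0, -20, 0.6], [-0.21, -0.17, 0.09, 0, 0, -24, 0.6], [-0.24, -0.195, 0.105, 0, 0, -27.4, 0.6], [-0.27, -0.215, 0.115, 0, 0, -27.4, 0.6]]]}}

```text
t: 0.77
eef_pos: [0.36, 0.2333, 0.1251]
orientation: [-0.0, -0.05, 0.999, -0.0]
wrist_force: [0.6, 1.1, 0.4]
width: 0.6
grip_force: 0.0
```

```bash
python3 go.py 435.4 105 60 95.5
```

```text
shift [-0.0623 -0.1352  0.065 ] turn [-0.01 -0.04  0.23] | at [360.  233.3 125.1] w 0.6 t 0.77 q1,6 [ 17. -79.]
```

Call:
{"name": "drive_tool", "arguments": {"series": [[[-0.015, -0.035, 0.015, 0, 0, 0, 0.6], [-0.03, -0.07, 0.03, 0, 0, 0, 0.6], [-0.045, -0.1, 0.045, 0, 0, 0, 0.6], [-0.05, -0.11, 0.055, 0, 0, 0, 0.6], [-0.05, -0.11, 0.055, 0, 0, 0, 0.6], [-0.05, -0.11, 0.055, 0, 0, 0, 0.6], [-0.05, -0.11, 0.055, 0, 0, 0, 0.6], [-0.05, -0.11, 0.055, 0, 0, 0, 0.6]]]}}

```text
t: 1.43
eef_pos: [0.4201, 0.1314, 0.0715]
orientation: [0.0, -0.049, 0.999, 0.0]
wrist_force: [-0.2, 0.2, -0.2]
width: 0.602
grip_force: 0.0
```

```bash
python3 go.py 435.4 105 6 95.5; python3 - <<'E'
from h import *; from cell import imaging
d=imaging.capture("side"); im=d["pixels"][170:320,240:420]; cv2.imwrite("pics/s1.png",cv2.resize(im,None,fx=4,fy=4,interpolation=cv2.INTER_CUBIC)[:,:,::-1])
E
```

```text
shift [-0.0126 -0.0278  0.0655] turn [0.   0.04 0.12] | at [420.1 131.4  71.5] w 0.602 t 1.43 q1,6 [  2. -94.]
```

View pics/s1.png

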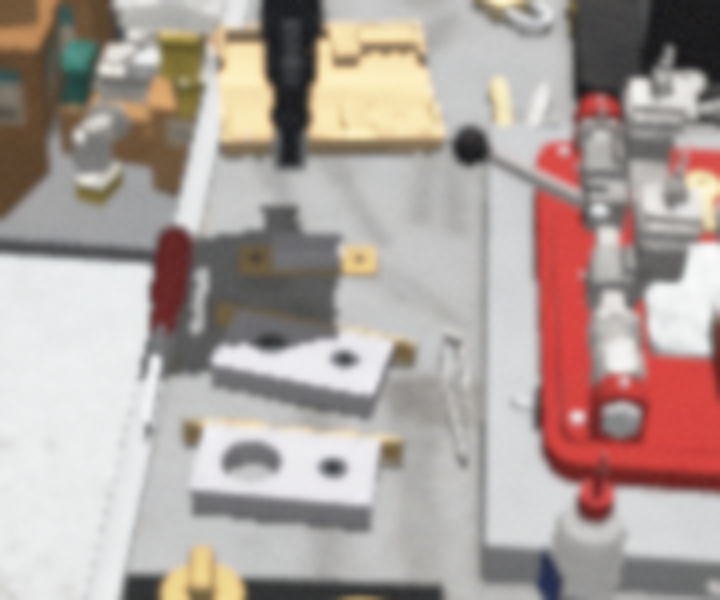

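The side view shows the gripper at (285,150) in the crop, clear above the bench and just tray-side of the strike, whose path is free. A call ends close to its commanded pose, so I can use the measured pose directly.

Call:
{"name": "drive_tool", "arguments": {"series": [[[-0.0126, -0.0278, 0.01, 0, 0, 0, 0.6], [-0.0126, -0.0278, 0.02, 0, 0, 0, 0.6], [-0.0126, -0.0278, 0.035, 0, 0, 0, 0.6], [-0.0126, -0.0278, 0.05, 0, 0, 0, 0.6], [-0.0126, -0.0278, 0.06, 0, 0, 0, 0.6], [-0.0126, -0.0278, 0.0655, 0, 0, 0, 0.6], [-0.0126, -0.0278, 0.0655, 0, 0, 0, 0.6], [-0.0126, -0.0278, 0.0655, 0, 0, 0, 0.6]]]}}

```text
t: 2.15
eef_pos: [0.4357, 0.1044, 0.0058]
orientation: [0.0, -0.049, 0.999, -0.0]
wrist_force: [-0.4, -0.1, 0.3]
width: 0.598
grip_force: 0.0
```

```bash
python3 go.py 435.4 105 6 95.5
```

```text
shift [ 0.0003  0.0006 -0.0002] turn [-0.    0.02  0.07] | at [435.7 104.4   5.8] w 0.598 t 2.15 q1,6 [ -2. -97.]
```

Call:
{"name": "drive_tool", "arguments": {"series": [[[0, 0, 0, 0, 0, 0, 0], [0, 0, 0, 0, 0, 0, 0], [0, 0, 0, 0, 0, 0, 0], [0, 0, 0, 0, 0, 0, 0], [0, 0, 0, 0, 0, 0, 0], [0, 0, 0, 0, 0, 0, 0], [0, 0, -0.02, 0, 0, 0, 0], [0, 0, -0.05, 0, 0, 0, 0]]]}}

```text
t: 2.82
eef_pos: [0.4344, 0.104, 0.0548]
orientation: [-0.002, -0.048, 0.999, 0.0]
wrist_force: [0.8, 0.1, -0.7]
width: 0.262
grip_force: 59.3
```

```bash
python3 go.py 481.9 314.1 60 8.5
```

```text
shift [-0.0674  0.2046 -0.0054] turn [-0.17 -0.23 87.02] | at [434.4 104.   54.8] w 0.262 t 2.82 q1,6 [ -2. -97.]
```

Call:
{"name": "drive_tool", "arguments": {"series": [[[-0.008, 0.025, -0.02, 0, 0, 7, 0], [-0.016, 0.05, -0.02, 0, 0, 14, 0], [-0.025, 0.075, -0.02, 0, 0, 21, 0], [-0.033, 0.1, -0.02, 0, 0, 28, 0], [-0.042, 0.125, -0.02, 0, 0, 35, 0], [-0.05, 0.15, -0.02, 0, 0, 42, 0], [-0.058, 0.175, -0.01, 0, 0, 49, 0], [-0.0674, 0.2046, -0.006, 0, 0, 56, 0]]]}}

```text
t: 3.48
eef_pos: [0.4828, 0.315, 0.061]
orientation: [-0.0, 0.429, 0.903, -0.0]
wrist_force: [1.2, 0.3, -1.8]
width: 0.261
grip_force: 59.3
```

```bash
python3 go.py 481.9 314.1 50 8.5
```

```text
shift [-0.0001 -0.0012  0.011 ] turn [-4.000e-02  1.000e-02  3.065e+01] | at [482.8 315.   61. ] w 0.261 t 3.48 q1,6 [ 21. -18.]
```

Call:
{"name": "drive_tool", "arguments": {"series": [[[0, -0.0012, 0.005, 0, 0, 7, 0], [0, -0.0012, 0.01, 0, 0, 14, 0], [0, -0.0012, 0.011, 0, 0, 21, 0], [0, -0.0012, 0.011, 0, 0, 28, 0], [0, -0.0012, 0.011, 0, 0, 30.65, 0], [0, -0.0012, 0.011, 0, 0, 30.65, 0], [0, -0.0012, 0.025, 0, 0, 30.65, 0], [0, -0.0012, 0.03, 0, 0, 30.65, 0]]]}}

```text
t: 4.15
eef_pos: [0.4817, 0.3132, 0.0306]
orientation: [-0.0, 0.65, 0.76, -0.0]
wrist_force: [-1.7, 1.3, -0.7]
width: 0.256
grip_force: 59.4
```

```bash
python3 go.py 481.9 314.1 9.5 8.5; python3 - <<'E'
from h import *; from cell import imaging
d=imaging.capture("side"); im=d["pixels"][160:230,270:390]; cv2.imwrite("pics/s2.png",cv2.resize(im,None,fx=5,fy=5,interpolation=cv2.INTER_CUBIC)[:,:,::-1])
E
```

```text
shift [0.0009 0.0004 0.0211] turn [-0.06  0.01  0.48] | at [481.7 313.2  30.6] w 0.256 t 4.15 q1,6 [21. 12.]
```

View pics/s2.png

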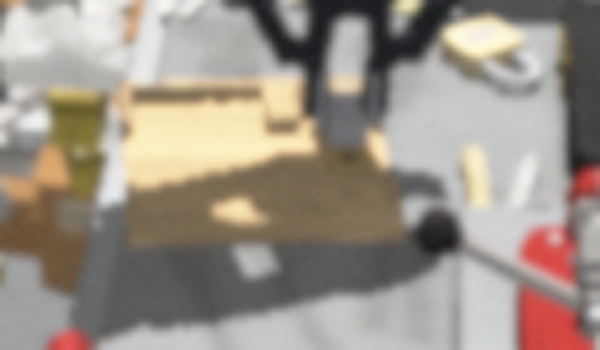

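The side view shows the strike held at (345,110) in the crop, over the narrow bay and lined up with it. I'll lower and release it.

Call:
{"name": "drive_tool", "arguments": {"series": [[[0.0009, 0.0004, 0.01, 0, 0, 0.5, 0], [0.0009, 0.0004, 0.016, 0, 0, 0.5, 0], [0.0009, 0.0004, 0.02, 0, 0, 0.5, 0], [0.0009, 0.0004, 0.021, 0, 0, 0.5, 0], [0.0009, 0.0004, 0.021, 0, 0, 0.5, 0], [0.0009, 0.0004, 0.021, 0, 0, 0.5, 0.5], [0.0009, 0.0004, 0.021, 0, 0, 0.5, 0.5], [0.0009, 0.0004, 0.021, 0, 0, 0.5, 0.5]]]}}

```text
t: 4.87
eef_pos: [0.4826, 0.3144, 0.0108]
orientation: [0.0, 0.654, 0.757, 0.0]
wrist_force: [-0.7, 0.4, 0.8]
width: 0.501
grip_force: 0.0
```

Call:
{"name": "drive_tool", "arguments": {"series": [[[0, 0, 0, 0, 0, 0, 0.5], [0, 0, -0.02, 0, 0, 0, 0.5], [0, 0, -0.05, 0, 0, 0, 0.5], [0, 0, -0.08, 0, 0, 0, 0.6], [-0.02, -0.03, -0.1, 0, 0, -7, 0.7], [-0.04, -0.06, -0.1, 0, 0, -14, 0.8], [-0.06, -0.09, -0.1, 0, 0, -21, 0.8], [-0.08, -0.12, -0.1, 0, 0, -28, 0.8]]]}}

```text
t: 5.53
eef_pos: [0.374, 0.2168, 0.1108]
orientation: [0.0, 0.448, 0.894, 0.0]
wrist_force: [1.0, -0.4, -0.6]
width: 0.8
grip_force: 0.0
```

```bash
python3 go.py 440.7 -101.4 70 87.8
```

```text
shift [-0.2949 -0.137   0.0408] turn [ 5.000e-02  6.000e-02 -5.105e+01] | at [374.  216.8 110.8] w 0.8 t 5.53 q1,6 [ 14. -22.]
```

Call:
{"name": "drive_tool", "arguments": {"series": [[[-0.035, -0.015, 0, 0, 0, -7, 0.8], [-0.07, -0.03, 0, 0, 0, -14, 0.8], [-0.105, -0.045, 0, 0, 0, -21, 0.8], [-0.14, -0.06, 0, 0, 0, -28, 0.8], [-0.175, -0.08, 0, 0, 0, -35, 0.8], [-0.21, -0.095, 0, 0, 0, -42, 0.8], [-0.245, -0.11, 0, 0, 0, -49, 0.8], [-0.28, -0.13, 0, 0, 0, -51, 0.8]]]}}

```text
t: 6.2
eef_pos: [0.4318, -0.0514, 0.1107]
orientation: [0.0, 0.052, 0.999, -0.0]
wrist_force: [1.0, 0.6, -0.5]
width: 0.799
grip_force: 0.0
```

```bash
python3 go.py 440.7 -98.5 50 87.8; python3 - <<'E'
from h import *; from cell import imaging
d=imaging.capture("top"); np.savez("pics/top1.npz",**d); 
up=cv2.resize(d["pixels"][195:300,140:400],None,fx=3,fy=3,interpolation=cv2.INTER_CUBIC); cv2.imwrite("pics/t1.png",up[:,:,::-1])
b=measure(d,(180,212,225,255),"steel",.019); print(b)
v=np.array(b["c"])-[431.5,306.6]; a=np.radians(8.5); print("strike in tray",v@[np.cos(a),np.sin(a)],v@[-np.sin(a),np.cos(a)])
E
```

```text
shift [-0.0137 -0.0459  0.0607] turn [-0.01  0.06 -3.78] | at [431.8 -51.4 110.7] w 0.799 t 6.2 q1,6 [ -22. -106.]
{'c': array([483.3, 310. ]), 'cen': array([483.1, 309.7]), 's': array([23.9, 34.2]), 'ang': 98.2}
strike in tray 51.73357371998797 -4.293873561083338
```

View pics/t1.png

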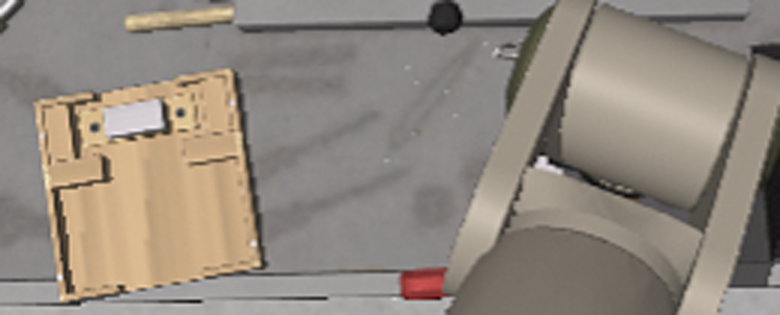

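The strike lies in the narrow bay at (134,117) in the crop, box up and well aligned. Its measured length was only cut short by my window. Next is the case.

Call:
{"name": "drive_tool", "arguments": {"series": [[[-0.0137, -0.03, 0.01, 0, 0, -3.8, 0.8], [-0.0137, -0.0459, 0.03, 0, 0, -3.8, 0.8], [-0.0137, -0.0459, 0.05, 0, 0, -3.8, 0.8], [-0.0137, -0.0459, 0.0607, 0, 0, -3.8, 0.8], [-0.0137, -0.0459, 0.0607, 0, 0, -3.8, 0.8], [-0.0137, -0.0459, 0.0607, 0, 0, -3.8, 0.8], [-0.0137, -0.0459, 0.0607, 0, 0, -3.8, 0.8], [-0.0137, -0.0459, 0.0607, 0, 0, -3.8, 0.8]]]}}

```text
t: 6.92
eef_pos: [0.4406, -0.0967, 0.0506]
orientation: [0.001, 0.021, 1.0, -0.0]
wrist_force: [-0.4, 0.1, 0.1]
width: 0.801
grip_force: 0.0
```

```bash
python3 go.py 440.7 -98.5 4 87.8; python3 - <<'E'
from h import *; from cell import imaging
d=imaging.capture("side"); im=d["pixels"][210:330,260:380]; cv2.imwrite("pics/s3.png",cv2.resize(im,None,fx=5,fy=5,interpolation=cv2.INTER_CUBIC)[:,:,::-1])
E
```

```text
shift [-0.0001 -0.0017  0.0466] turn [-0.05  0.1  -0.25] | at [440.6 -96.7  50.6] w 0.801 t 6.92 q1,6 [ -27. -115.]
```

View pics/s3.png

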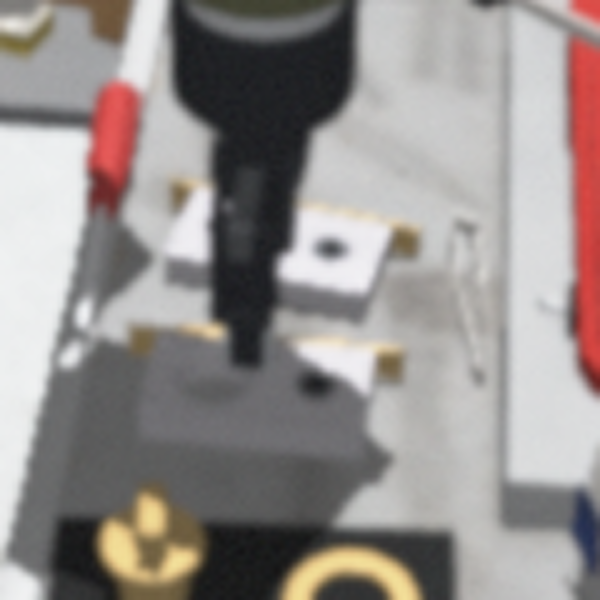

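The gripper straddles the holed case at (245,350) in the crop, near its middle, and the keyhole case is clear. I'll descend.

Call:
{"name": "drive_tool", "arguments": {"series": [[[0, -0.0017, 0.01, 0, 0, -0.2, 0.8], [0, -0.0017, 0.02, 0, 0, -0.2, 0.8], [0, -0.0017, 0.03, 0, 0, -0.2, 0.8], [0, -0.0017, 0.04, 0, 0, -0.2, 0.8], [0, -0.0017, 0.046, 0, 0, -0.2, 0.8], [0, -0.0017, 0.046, 0, 0, -0.2, 0.8], [0, -0.0017, 0.046, 0, 0, -0.2, 0.6], [0, -0.0017, 0.046, 0, 0, -0.2, 0.4]]]}}

```text
t: 7.63
eef_pos: [0.4404, -0.0986, 0.0046]
orientation: [0.001, 0.02, 1.0, -0.0]
wrist_force: [-1.2, -0.0, 2.3]
width: 0.622
grip_force: 63.5
```

Call:
{"name": "drive_tool", "arguments": {"series": [[[0, 0, 0, 0, 0, 0, 0], [0, 0, 0, 0, 0, 0, 0], [0, 0, 0, 0, 0, 0, 0], [0, 0, 0, 0, 0, 0, 0], [0, 0, -0.01, 0, 0, 0, 0], [0, 0, -0.02, 0, 0, 0, 0], [0, 0, -0.04, 0, 0, 0, 0], [0, 0, -0.06, 0, 0, 0, 0]]]}}

```text
t: 8.3
eef_pos: [0.4397, -0.0982, 0.0644]
orientation: [-0.001, 0.02, 1.0, 0.0]
wrist_force: [0.9, -0.6, -2.5]
width: 0.625
grip_force: 64.5
```

```bash
python3 - <<'E'
import numpy as np
a=np.radians(8.5);t=np.array([431.5,306.6]);U=np.array([np.cos(a),np.sin(a)]);V=np.array([-U[1],U[0]])
print(t-36*U, "tcp",t+(-36+1.5)*U)
E
python3 go.py 397.4 301.5 65 8.5
```

```text
[395.89542892 301.2788612 ] tcp [397.37895271 301.50057532]
shift [ 5.810e-02  3.977e-01 -3.000e-04] turn [-2.000e-02 -8.000e-02  7.922e+01] | at [439.7 -98.2  64.4] w 0.625 t 8.3 q1,6 [ -28. -115.]
```

Call:
{"name": "drive_tool", "arguments": {"series": [[[0.007, 0.035, -0.01, 0, 0, 7, 0], [0.014, 0.07, -0.01, 0, 0, 14, 0], [0.021, 0.105, -0.01, 0, 0, 21, 0], [0.028, 0.14, -0.01, 0, 0, 28, 0], [0.035, 0.175, -0.01, 0, 0, 35, 0], [0.042, 0.21, -0.01, 0, 0, 42, 0], [0.049, 0.245, -0.01, 0, 0, 49, 0], [0.054, 0.28, -0.01, 0, 0, 56, 0]]]}}

```text
t: 8.97
eef_pos: [0.3983, 0.172, 0.074]
orientation: [0.0, 0.434, 0.901, 0.0]
wrist_force: [0.8, 0.3, -3.3]
width: 0.624
grip_force: 64.6
```

```bash
python3 go.py 397.4 301.5 60 8.5
```

```text
shift [0.1018 0.08   0.014 ] turn [ 0.    0.   30.06] | at [398.3 172.   74. ] w 0.624 t 8.97 q1,6 [  8. -31.]
```

Call:
{"name": "drive_tool", "arguments": {"series": [[[0.02, 0.016, 0, 0, 0, 6, 0], [0.04, 0.032, 0, 0, 0, 12, 0], [0.06, 0.048, 0, 0, 0, 18, 0], [0.08, 0.064, 0.005, 0, 0, 24, 0], [0.1018, 0.08, 0.01, 0, 0, 30, 0], [0.1018, 0.08, 0.02, 0, 0, 30, 0], [0.1018, 0.08, 0.03, 0, 0, 30, 0], [0.1018, 0.08, 0.03, 0, 0, 30, 0]]]}}

```text
t: 9.63
eef_pos: [0.3965, 0.2999, 0.0424]
orientation: [-0.001, 0.65, 0.76, -0.001]
wrist_force: [-0.1, -0.5, -3.7]
width: 0.623
grip_force: 64.6
```

```bash
python3 go.py 397.4 301.5 8 8.5; python3 - <<'E'
from h import *; from cell import imaging
d=imaging.capture("side"); im=d["pixels"][150:230,270:390]; cv2.imwrite("pics/s4.png",cv2.resize(im,None,fx=5,fy=5,interpolation=cv2.INTER_CUBIC)[:,:,::-1])
E
```

```text
shift [0.0015 0.0013 0.0344] turn [-0.18  0.05  0.4 ] | at [396.5 299.9  42.4] w 0.623 t 9.63 q1,6 [23. 15.]
```

View pics/s4.png

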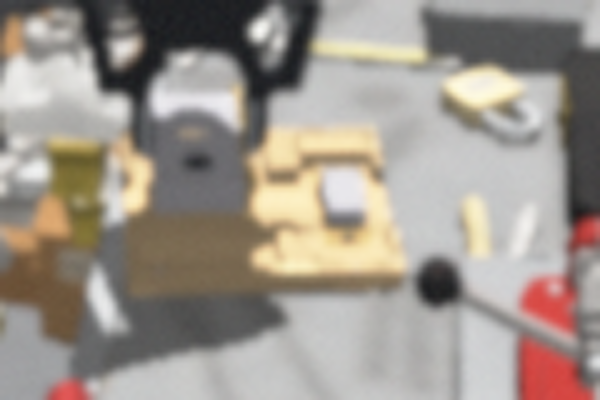

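The case hangs over the wide bay at (200,130) in the crop, square to it, with the strike box at (345,190). I'll lower and release it.

Call:
{"name": "drive_tool", "arguments": {"series": [[[0.0015, 0.0013, 0.01, 0, 0, 0.4, 0], [0.0015, 0.0013, 0.02, 0, 0, 0.4, 0], [0.0015, 0.0013, 0.028, 0, 0, 0.4, 0], [0.0015, 0.0013, 0.032, 0, 0, 0.4, 0], [0.0015, 0.0013, 0.0345, 0, 0, 0.4, 0], [0.0015, 0.0013, 0.0345, 0, 0, 0.4, 0], [0.0015, 0.0013, 0.0345, 0, 0, 0.4, 0.75], [0.0015, 0.0013, 0.0345, 0, 0, 0.4, 0.75]]]}}

```text
t: 10.35
eef_pos: [0.3992, 0.3017, 0.0098]
orientation: [0.0, 0.653, 0.757, 0.001]
wrist_force: [0.5, 0.2, -0.1]
width: 0.751
grip_force: 0.0
```

Call:
{"name": "drive_tool", "arguments": {"series": [[[0, 0, 0, 0, 0, 0, 0.8], [0, 0, 0, 0, 0, 0, 0.8], [0, 0, -0.02, 0, 0, 0, 0.8], [0, 0, -0.05, 0, 0, 0, 0.8], [0, 0, -0.08, 0, 0, 0, 0.8], [-0.02, -0.01, -0.1, 0, 0, -7, 0.8], [-0.05, -0.02, -0.1, 0, 0, -14, 0.8], [-0.09, -0.03, -0.1, 0, 0, -21, 0.8]]]}}

```text
t: 11.02
eef_pos: [0.3829, 0.2134, 0.1105]
orientation: [0.001, 0.507, 0.862, 0.001]
wrist_force: [1.4, -0.7, -0.5]
width: 0.795
grip_force: 0.0
```

```bash
python3 go.py 499.3 -378.9 100 60
```

```text
shift [-0.5744 -0.1855  0.0104] turn [  0.18   0.11 -30.99] | at [382.9 213.4 110.5] w 0.795 t 11.02 q1,6 [ 14. -15.]
```

Call:
{"name": "drive_tool", "arguments": {"series": [[[-0.038, -0.012, 0, 0, 0, -4, 0.75], [-0.076, -0.024, 0, 0, 0, -8, 0.75], [-0.114, -0.036, 0, 0, 0, -12, 0.75], [-0.152, -0.048, 0, 0, 0, -16, 0.75], [-0.19, -0.06, 0, 0, 0, -20, 0.75], [-0.228, -0.072, 0, 0, 0, -24, 0.75], [-0.266, -0.084, 0, 0, 0, -28, 0.75], [-0.3, -0.097, 0, 0, 0, -31, 0.75]]]}}

```text
t: 11.68
eef_pos: [0.4414, -0.099, 0.1096]
orientation: [0.001, 0.262, 0.965, -0.0]
wrist_force: [0.9, 0.3, 0.5]
width: 0.752
grip_force: 0.0
```

```bash
python3 go.py 499.3 -378.9 80 60; python3 - <<'E'
from h import *; from cell import imaging
d=imaging.capture("top"); np.savez("pics/top2.npz",**d)
a=np.radians(8.5);t=np.array([431.5,306.6]);U=np.array([np.cos(a),np.sin(a)]);V=np.array([-U[1],U[0]])
for k,b,h in (("steel",(150,240,232,299),.021),("steel",(168,212,225,248),.019)):
    m=measure(d,b,k,h); v=m["c"]-t; print(m,"in tray",np.round([v@U,v@V],1))
cv2.imwrite("pics/t2.png",cv2.resize(d["pixels"][205:300,140:260],None,fx=5,fy=5,interpolation=cv2.INTER_CUBIC)[:,:,::-1])
E
```

```text
shift [-0.1913 -0.2124  0.0299] turn [ 0.    0.08 -0.32] | at [441.4 -99.  109.6] w 0.752 t 11.68 q1,6 [-28. -87.]
{'c': array([397.4, 301.7]), 'cen': array([397.5, 301.4]), 's': array([ 52.5, 101.7]), 'ang': 98.2} in tray [-34.4   0.2]
{'c': array([482.4, 315.8]), 'cen': array([482.3, 316.2]), 's': array([23.9, 45.8]), 'ang': 98.2} in tray [51.7  1.6]
```

View pics/t2.png

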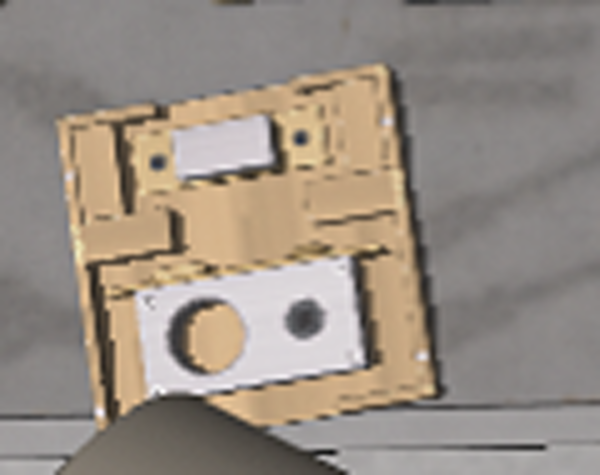

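The case lies flat in the wide bay at about tray (-34, 0), with its hole on the left at (207,336) in the crop. The strike is at tray (52, 2). Next is the medium collar.

Call:
{"name": "drive_tool", "arguments": {"series": [[[-0.028, -0.03, 0, 0, 0, 0, 0.75], [-0.056, -0.06, 0, 0, 0, 0, 0.75], [-0.084, -0.09, 0, 0, 0, 0, 0.75], [-0.11, -0.12, 0, 0, 0, 0, 0.75], [-0.135, -0.15, 0.01, 0, 0, 0, 0.75], [-0.165, -0.18, 0.02, 0, 0, 0, 0.75], [-0.1913, -0.2124, 0.03, 0, 0, -0.3, 0.75], [-0.1913, -0.2124, 0.03, 0, 0, -0.3, 0.75]]]}}

```text
t: 12.4
eef_pos: [0.4978, -0.3824, 0.0772]
orientation: [0.0, 0.262, 0.965, -0.001]
wrist_force: [-0.9, 0.8, -0.6]
width: 0.754
grip_force: 0.0
```

```bash
python3 go.py 499.3 -378.9 45 60
```

```text
shift [0.0005 0.0038 0.0322] turn [-0.07  0.03 -0.41] | at [ 497.8 -382.4   77.2] w 0.754 t 12.4 q1,6 [ -48. -108.]
```

Call:
{"name": "drive_tool", "arguments": {"series": [[[0.0005, 0.0038, 0.015, 0, 0, -0.4, 0.75], [0.0005, 0.0038, 0.03, 0, 0, -0.4, 0.75], [0.0005, 0.0038, 0.04, 0, 0, -0.4, 0.75], [0.0005, 0.0038, 0.045, 0, 0, -0.4, 0.75], [0.0005, 0.0038, 0.045, 0, 0, -0.4, 0.75], [0.0005, 0.0038, 0.045, 0, 0, -0.4, 0.75], [0.0005, 0.0038, 0.045, 0, 0, -0.4, 0.75], [0.0005, 0.0038, 0.045, 0, 0, -0.4, 0.75]]]}}

```text
t: 13.07
eef_pos: [0.4999, -0.3732, 0.0351]
orientation: [0.001, 0.257, 0.966, -0.0]
wrist_force: [0.4, -0.5, 0.1]
width: 0.745
grip_force: 0.0
```

```bash
python3 go.py 499.3 -378.9 4.5 60; python3 - <<'E'
from h import *; from cell import imaging
d=imaging.capture("side"); im=d["pixels"][300:440,250:400]; cv2.imwrite("pics/s5.png",cv2.resize(im,None,fx=4,fy=4,interpolation=cv2.INTER_CUBIC)[:,:,::-1])
E
```

```text
shift [-0.0022 -0.0052  0.0306] turn [-0.03  0.08  0.22] | at [ 499.9 -373.2   35.1] w 0.745 t 13.07 q1,6 [ -48. -108.]
```

View pics/s5.png

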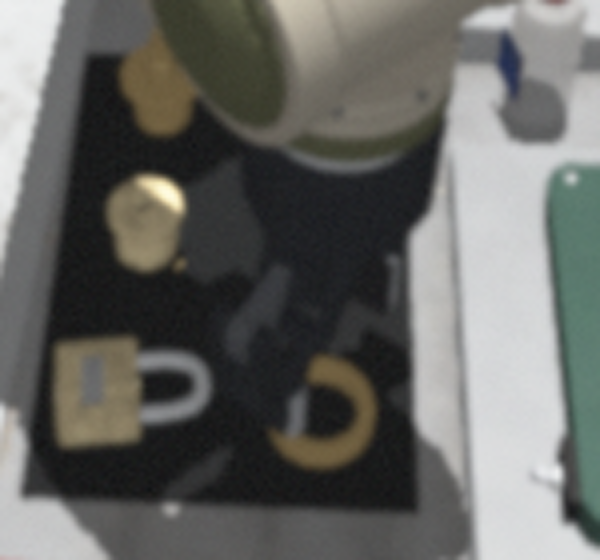

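The medium collar is at (322,412) in the crop, with one finger at (297,400) near its rim. The arm sits 5 mm off, and I'll correct that on the way down.

Call:
{"name": "drive_tool", "arguments": {"series": [[[-0.0022, -0.0052, 0, 0, 0, 0.2, 0.75], [-0.0022, -0.0052, 0.005, 0, 0, 0.2, 0.75], [-0.0022, -0.0052, 0.012, 0, 0, 0.2, 0.75], [-0.0022, -0.0052, 0.02, 0, 0, 0.2, 0.75], [-0.0022, -0.0052, 0.027, 0, 0, 0.2, 0.75], [-0.0022, -0.0052, 0.03, 0, 0, 0.2, 0.75], [-0.0022, -0.0052, 0.03, 0, 0, 0.2, 0.75], [-0.0022, -0.0052, 0.03, 0, 0, 0.2, 0.75]]]}}

```text
t: 13.78
eef_pos: [0.499, -0.3785, 0.0039]
orientation: [-0.0, 0.259, 0.966, 0.0]
wrist_force: [1.1, 0.3, -0.5]
width: 0.746
grip_force: 0.0
```

```bash
python3 go.py 499.3 -378.9 4.5 60
```

```text
shift [-0.0005 -0.0001 -0.0006] turn [ 0.01 -0.02  0.02] | at [ 499.  -378.5    3.9] w 0.746 t 13.78 q1,6 [ -48. -108.]
```

Call:
{"name": "drive_tool", "arguments": {"series": [[[0, 0, 0, 0, 0, 0, 0.5], [0, 0, 0, 0, 0, 0, 0], [0, 0, 0, 0, 0, 0, 0], [0, 0, 0, 0, 0, 0, 0], [0, 0, 0, 0, 0, 0, 0], [0, 0, -0.01, 0, 0, 0, 0], [0, 0, -0.03, 0, 0, 0, 0], [0, 0, -0.06, 0, 0, 0, 0]]]}}

```text
t: 14.45
eef_pos: [0.4981, -0.3777, 0.0634]
orientation: [-0.002, 0.259, 0.966, 0.001]
wrist_force: [0.1, 0.1, -0.7]
width: 0.524
grip_force: 61.3
```

```bash
python3 go.py 394.5 321.5 100 60; python3 - <<'E'
from h import *
d=load("pics/top2.npz"); g=cv2.cvtColor(d["pixels"],cv2.COLOR_RGB2HSV)
u0,v0,u1,v1=166,258,198,288
S=g[v0:v1,u0:u1]; m=((S[:,:,1]>45)|(S[:,:,2]<175)).astype(np.float32)
m=(cv2.resize(m,None,fx=4,fy=4)>.5).astype(np.uint8)
cs,_=cv2.findContours(m,cv2.RETR_LIST,cv2.CHAIN_APPROX_NONE)
for c in cs:
    if 800<cv2.contourArea(c)<6000:
        p=pix2w(d,(c.reshape(-1,2)+.5)/4-.5+[u0,v0],.021)[:,:2].astype(np.float32)*1000; e=cv2.fitEllipse(p); print(np.round(e[0],1),np.round(e[1],1))
E
```

```text
shift [ 0.4393  0.5539 -0.0339] turn [ 0.08 -0.25  0.01] | at [ 498.1 -377.7   63.4] w 0.524 t 14.45 q1,6 [ -48. -108.]
[394.6 321.7] [35.4 35.9]
[393.1 317.9] [72.2 88.8]
```

Call:
{"name": "drive_tool", "arguments": {"series": [[[0.02, 0.025, -0.03, 0, 0, 0, 0], [0.045, 0.056, -0.034, 0, 0, 0, 0], [0.07, 0.088, -0.034, 0, 0, 0, 0], [0.095, 0.12, -0.034, 0, 0, 0, 0], [0.12, 0.15, -0.034, 0, 0, 0, 0], [0.145, 0.182, -0.034, 0, 0, 0, 0], [0.17, 0.214, -0.034, 0, 0, 0, 0], [0.195, 0.246, -0.034, 0, 0, 0, 0]]]}}

```text
t: 15.12
eef_pos: [0.4524, -0.0664, 0.099]
orientation: [0.001, 0.259, 0.966, -0.0]
wrist_force: [0.9, 0.3, -0.4]
width: 0.526
grip_force: 61.4
```

```bash
python3 go.py 394.6 321.6 100 60
```

```text
shift [ 0.2442  0.3071 -0.0012] turn [ 0.01  0.06 -0.02] | at [452.4 -66.4  99. ] w 0.526 t 15.12 q1,6 [-23. -83.]
```

Call:
{"name": "drive_tool", "arguments": {"series": [[[0.025, 0.031, 0, 0, 0, 0, 0], [0.05, 0.062, 0, 0, 0, 0, 0], [0.075, 0.093, 0, 0, 0, 0, 0], [0.1, 0.124, 0, 0, 0, 0, 0], [0.124, 0.155, 0, 0, 0, 0, 0], [0.148, 0.186, 0, 0, 0, 0, 0], [0.172, 0.217, 0, 0, 0, 0, 0], [0.19, 0.24, 0, 0, 0, 0, 0]]]}}

```text
t: 15.78
eef_pos: [0.4076, 0.2375, 0.099]
orientation: [0.0, 0.258, 0.966, 0.0]
wrist_force: [-0.0, -0.3, 0.1]
width: 0.523
grip_force: 61.4
```

Call:
{"name": "drive_tool", "arguments": {"series": [[[0.013, 0.016, 0, 0, 0, 0, 0], [0.026, 0.033, 0, 0, 0, 0, 0], [0.04, 0.05, 0.01, 0, 0, 0, 0], [0.05, 0.062, 0.02, 0, 0, 0, 0], [0.054, 0.067, 0.03, 0, 0, 0, 0], [0.054, 0.067, 0.04, 0, 0, 0, 0], [0.054, 0.067, 0.04, 0, 0, 0, 0], [0.054, 0.067, 0.04, 0, 0, 0, 0]]]}}

```text
t: 16.45
eef_pos: [0.3951, 0.3193, 0.0582]
orientation: [-0.0, 0.259, 0.966, -0.0]
wrist_force: [0.5, -0.0, 0.2]
width: 0.522
grip_force: 61.4
```

```bash
python3 go.py 394.6 321.6 30 60
```

```text
shift [0.0015 0.0018 0.0282] turn [-0.05 -0.02  0.  ] | at [395.1 319.3  58.2] w 0.522 t 16.45 q1,6 [ 26. -34.]
```

Call:
{"name": "drive_tool", "arguments": {"series": [[[0.0015, 0.0018, 0.01, 0, 0, 0, 0], [0.0015, 0.0018, 0.02, 0, 0, 0, 0], [0.0015, 0.0018, 0.028, 0, 0, 0, 0], [0.0015, 0.0018, 0.03, 0, 0, 0, 0], [0.0015, 0.0018, 0.03, 0, 0, 0, 0], [0.0015, 0.0018, 0.03, 0, 0, 0, 0], [0.0015, 0.0018, 0.03, 0, 0, 0, 0], [0.0015, 0.0018, 0.03, 0, 0, 0, 0]]]}}

```text
t: 17.12
eef_pos: [0.3949, 0.3222, 0.0286]
orientation: [0.0, 0.259, 0.966, 0.0]
wrist_force: [-0.2, 0.7, 0.6]
width: 0.524
grip_force: 61.4
```

```bash
python3 go.py 394.6 321.6 23 60
```

```text
shift [-0.     -0.0007  0.0056] turn [0.04 0.03 0.01] | at [394.9 322.2  28.6] w 0.524 t 17.12 q1,6 [ 26. -34.]
```

Call:
{"name": "drive_tool", "arguments": {"series": [[[0, -0.0007, 0.003, 0, 0, 0, 0], [0, -0.0007, 0.0055, 0, 0, 0, 0], [0, -0.0007, 0.0055, 0, 0, 0, 0], [0, -0.0007, 0.0055, 0, 0, 0, 0], [0, -0.0007, 0.0055, 0, 0, 0, 0], [0, -0.0007, 0.0055, 0, 0, 0, 0.7], [0, -0.0007, 0.0055, 0, 0, 0, 0.7], [0, -0.0007, 0.0055, 0, 0, 0, 0.7]]]}}

```text
t: 17.78
eef_pos: [0.3943, 0.3214, 0.0225]
orientation: [-0.0, 0.259, 0.966, -0.0]
wrist_force: [0.4, -0.1, 0.0]
width: 0.7
grip_force: 0.0
```

Call:
{"name": "drive_tool", "arguments": {"series": [[[0, 0, 0, 0, 0, 0, 0.75], [0, 0, 0, 0, 0, 0, 0.75], [0, 0, -0.02, 0, 0, 0, 0.75], [0, 0, -0.05, 0, 0, 0, 0.75], [0, 0, -0.08, 0, 0, 0, 0.7], [-0.025, -0.02, -0.1, 0, 0, 7, 0.6], [-0.055, -0.04, -0.1, 0, 0, 14, 0.6], [-0.085, -0.06, -0.1, 0, 0, 21, 0.6]]]}}

```text
t: 18.45
eef_pos: [0.4386, 0.2263, 0.124]
orientation: [0.001, 0.432, 0.902, 0.001]
wrist_force: [0.9, 0.8, -0.3]
width: 0.6
grip_force: 0.0
```

```bash
python3 go.py 408.8 -216.5 120 5.9
```

```text
shift [-0.3265 -0.3006  0.0037] turn [1.700e-01 3.000e-02 3.289e+01] | at [438.6 226.3 124. ] w 0.6 t 18.45 q1,6 [ 14. -25.]
```

Call:
{"name": "drive_tool", "arguments": {"series": [[[-0.028, -0.026, 0, 0, 0, 4, 0.6], [-0.056, -0.052, 0, 0, 0, 8, 0.6], [-0.084, -0.077, 0, 0, 0, 12, 0.6], [-0.112, -0.103, 0, 0, 0, 16, 0.6], [-0.14, -0.129, 0, 0, 0, 20, 0.6], [-0.168, -0.155, 0, 0, 0, 24, 0.6], [-0.196, -0.18, 0, 0, 0, 28, 0.6], [-0.224, -0.206, 0, 0, 0, 32, 0.6]]]}}

```text
t: 19.12
eef_pos: [0.4185, -0.0784, 0.1228]
orientation: [0.0, 0.664, 0.748, 0.0]
wrist_force: [0.6, -0.4, 1.0]
width: 0.597
grip_force: 0.0
```

```bash
python3 go.py 408.8 -216.5 90 6; python3 - <<'E'
from h import *; from cell import imaging
d=load("pics/top0.npz"); c=cloud(d); P=c[246:274,404:430].reshape(-1,3)
for lo in(.045,.05,.053):
    t=P[(P[:,2]>lo)&(P[:,2]<.07)]; w,V=np.linalg.eigh(np.cov(t[:,:2].T)); print(lo,len(t),t.mean(0).round(4),"short axis",np.degrees(np.arctan2(V[1,0],V[0,0])).round(1))
d=imaging.capture("top"); np.savez("pics/top3.npz",**d)
p=measure(d,(166,256,202,292),"brass",.027); print(p)
cv2.imwrite("pics/t3.png",cv2.resize(d["pixels"][205:300,140:260],None,fx=5,fy=5,interpolation=cv2.INTER_CUBIC)[:,:,::-1])
E
```

```text
shift [-0.1359 -0.026   0.0328] turn [0.02 0.01 0.82] | at [418.5 -78.4 122.8] w 0.597 t 19.12 q1,6 [-27. -33.]
0.045 75 [ 0.4083 -0.2148  0.0573] short axis -174.6
0.05 72 [ 0.4085 -0.2153  0.0576] short axis -175.9
0.053 67 [ 0.4087 -0.2156  0.0581] short axis -174.7
{'c': array([393.8, 323.4]), 'cen': array([394. , 323.2]), 's': array([47.4, 47.5]), 'ang': 90.5}
```

View pics/t3.png

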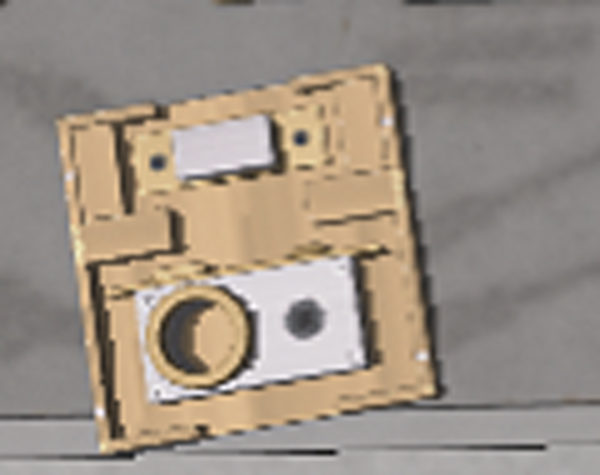

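The collar lies over the case hole at (198,337) in the crop, within 2 mm of the hole's axis. Next is the thumb-turn cylinder.

Call:
{"name": "drive_tool", "arguments": {"series": [[[-0.03, -0.006, 0, 0, 0, 0.8, 0.6], [-0.06, -0.012, 0, 0, 0, 0.8, 0.6], [-0.09, -0.018, 0, 0, 0, 0.8, 0.6], [-0.115, -0.022, 0.01, 0, 0, 0.8, 0.6], [-0.13, -0.025, 0.02, 0, 0, 0.8, 0.6], [-0.1359, -0.026, 0.03, 0, 0, 0.8, 0.6], [-0.1359, -0.026, 0.0328, 0, 0, 0.8, 0.6], [-0.1359, -0.026, 0.0328, 0, 0, 0.8, 0.6]]]}}

```text
t: 19.83
eef_pos: [0.4093, -0.2144, 0.0893]
orientation: [-0.001, 0.668, 0.744, 0.0]
wrist_force: [-0.4, -0.0, 0.1]
width: 0.595
grip_force: 0.0
```

Call:
{"name": "drive_tool", "arguments": {"series": [[[0, 0, 0, 0, 0, 0, 0.6], [0, 0, 0, 0, 0, 0, 0.6], [0, 0, 0, 0, 0, 0, 0.6], [0, 0, 0, 0, 0, 0, 0.6], [0, 0, 0, 0, 0, 0, 0.6], [0, 0, 0, 0, 0, 0, 0.6], [0, 0, 0, 0, 0, 0, 0.6], [0, 0, 0, 0, 0, 0, 0.6]]]}}

```text
t: 20.5
eef_pos: [0.4097, -0.2147, 0.0899]
orientation: [0.0, 0.668, 0.744, -0.0]
wrist_force: [0.2, 0.1, -0.2]
width: 0.599
grip_force: 0.0
```

```bash
python3 go.py 408.8 -216.3 42 5.5; python3 - <<'E'
from h import *; from cell import imaging
d=imaging.capture("side"); im=d["pixels"][250:390,240:390]; cv2.imwrite("pics/s6.png",cv2.resize(im,None,fx=4,fy=4,interpolation=cv2.INTER_CUBIC)[:,:,::-1])
E
```

```text
shift [-0.0014 -0.0011  0.0479] turn [0.   0.   0.72] | at [ 409.7 -214.7   89.9] w 0.599 t 20.5 q1,6 [-42. -49.]
```

View pics/s6.png

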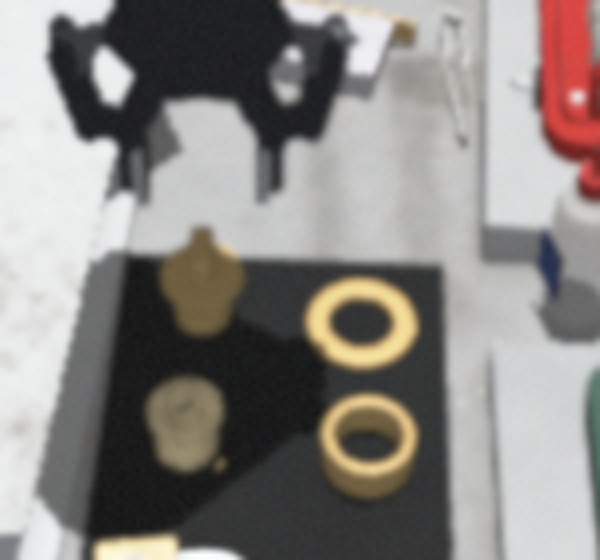

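The open fingers at (135,180) and (268,180) in the crop are centred on the thumb turn at (203,235). I'll descend and grip.

Call:
{"name": "drive_tool", "arguments": {"series": [[[-0.0014, -0.0011, 0.01, 0, 0, 0.7, 0.6], [-0.0014, -0.0011, 0.02, 0, 0, 0.7, 0.6], [-0.0014, -0.0011, 0.03, 0, 0, 0.7, 0.6], [-0.0014, -0.0011, 0.04, 0, 0, 0.7, 0.6], [-0.0014, -0.0011, 0.047, 0, 0, 0.7, 0.6], [-0.0014, -0.0011, 0.047, 0, 0, 0.7, 0.6], [-0.0014, -0.0011, 0.047, 0, 0, 0.7, 0.6], [-0.0014, -0.0011, 0.047, 0, 0, 0.7, 0.4]]]}}

```text
t: 21.22
eef_pos: [0.409, -0.2165, 0.0433]
orientation: [0.0, 0.672, 0.74, -0.0]
wrist_force: [0.3, 0.0, -0.4]
width: 0.476
grip_force: 0.0
```

Call:
{"name": "drive_tool", "arguments": {"series": [[[0, 0, 0, 0, 0, 0, 0], [0, 0, 0, 0, 0, 0, 0], [0, 0, 0, 0, 0, 0, 0], [0, 0, 0, 0, 0, 0, 0], [0, 0, 0, 0, 0, 0, 0], [0, 0, 0, 0, 0, 0, 0], [0, 0, 0, 0, 0, 0, 0], [0, 0, 0, 0, 0, 0, 0]]]}}

```text
t: 21.88
eef_pos: [0.409, -0.2164, 0.0435]
orientation: [0.0, 0.672, 0.74, -0.0]
wrist_force: [-0.7, 1.1, 5.9]
width: 0.124
grip_force: 60.7
```

```bash
python3 go.py 408.8 -216.3 140 5.5
```

```text
shift [ 0.0001 -0.0001 -0.0965] turn [0.04 0.04 0.02] | at [ 409.  -216.4   43.5] w 0.124 t 21.88 q1,6 [-43. -48.]
```

Call:
{"name": "drive_tool", "arguments": {"series": [[[0, 0, -0.01, 0, 0, 0, 0], [0, 0, -0.03, 0, 0, 0, 0], [0, 0, -0.06, 0, 0, 0, 0], [0, 0, -0.085, 0, 0, 0, 0], [0.02, 0, -0.0965, 0, 0, 0, 0], [0.05, 0, -0.0965, 0, 0, 0, 0], [0.085, 0, -0.0965, 0, 0, 0, 0], [0.12, 0, -0.0965, 0, 0, 0, 0]]]}}

```text
t: 22.55
eef_pos: [0.3967, -0.0957, 0.1395]
orientation: [0.0, 0.673, 0.74, 0.0]
wrist_force: [0.1, 0.6, -2.3]
width: 0.119
grip_force: 59.8
```

```bash
python3 go.py 394.2 322.4 120 5.5
```

```text
shift [0.4165 0.0371 0.0195] turn [ 0.02  0.01 -0.06] | at [396.7 -95.7 139.5] w 0.119 t 22.55 q1,6 [-30. -36.]
```

Call:
{"name": "drive_tool", "arguments": {"series": [[[0.035, 0.003, 0, 0, 0, 0, 0], [0.07, 0.006, 0, 0, 0, 0, 0], [0.105, 0.009, 0, 0, 0, 0, 0], [0.14, 0.012, 0, 0, 0, 0, 0], [0.18, 0.016, 0, 0, 0, 0, 0], [0.22, 0.02, 0, 0, 0, 0, 0], [0.26, 0.023, 0, 0, 0, 0, 0], [0.295, 0.026, 0, 0, 0, 0, 0]]]}}

```text
t: 23.22
eef_pos: [0.394, 0.2017, 0.1394]
orientation: [-0.0, 0.672, 0.741, 0.0]
wrist_force: [0.3, -1.2, -0.9]
width: 0.123
grip_force: 59.8
```

```bash
python3 go.py 394.2 322.4 100 5.5
```

```text
shift [0.1201 0.0119 0.0394] turn [-0.   -0.01  0.05] | at [394.  201.7 139.4] w 0.123 t 23.22 q1,6 [12.  6.]
```

Call:
{"name": "drive_tool", "arguments": {"series": [[[0.025, 0.003, 0, 0, 0, 0, 0], [0.05, 0.005, 0.01, 0, 0, 0, 0], [0.075, 0.008, 0.02, 0, 0, 0, 0], [0.1, 0.01, 0.03, 0, 0, 0, 0], [0.115, 0.0119, 0.0394, 0, 0, 0, 0], [0.1201, 0.0119, 0.0394, 0, 0, 0, 0], [0.1201, 0.0119, 0.0394, 0, 0, 0, 0], [0.1201, 0.0119, 0.0394, 0, 0, 0, 0]]]}}

```text
t: 23.88
eef_pos: [0.3951, 0.3195, 0.1003]
orientation: [0.0, 0.672, 0.74, -0.0]
wrist_force: [0.7, -0.8, -0.5]
width: 0.121
grip_force: 59.8
```

Call:
{"name": "drive_tool", "arguments": {"series": [[[0, 0, 0, 0, 0, 0, 0], [0, 0, 0, 0, 0, 0, 0], [0, 0, 0, 0, 0, 0, 0], [0, 0, 0, 0, 0, 0, 0], [0, 0, 0, 0, 0, 0, 0], [0, 0, 0, 0, 0, 0, 0], [0, 0, 0, 0, 0, 0, 0], [0, 0, 0, 0, 0, 0, 0]]]}}

```text
t: 24.55
eef_pos: [0.3951, 0.32, 0.1]
orientation: [-0.0, 0.672, 0.74, -0.0]
wrist_force: [-0.2, -0.7, -1.7]
width: 0.119
grip_force: 59.8
```

```bash
python3 go.py 394.2 322.4 78 5.5; python3 - <<'E'
from h import *; from cell import imaging
d=imaging.capture("side"); im=d["pixels"][130:230,270:390]; cv2.imwrite("pics/s7.png",cv2.resize(im,None,fx=5,fy=5,interpolation=cv2.INTER_CUBIC)[:,:,::-1])
E
```

```text
shift [ 0.0025 -0.0006  0.022 ] turn [-0.    0.    0.02] | at [395.1 320.  100. ] w 0.119 t 24.55 q1,6 [26. 20.]
```

View pics/s7.png

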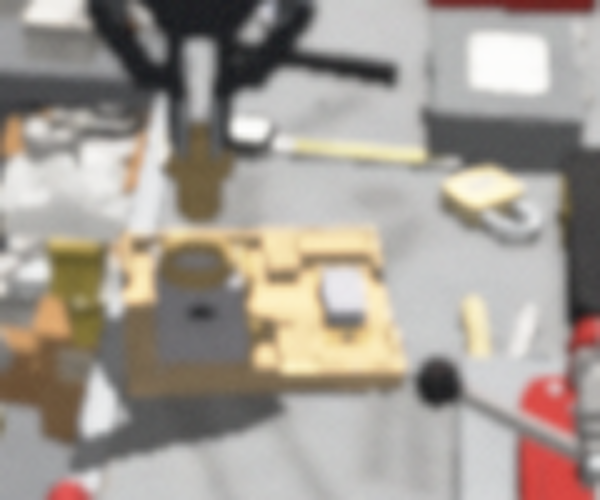

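The cylinder hangs upright at (198,175) in the crop, over the collar at (195,265). I'll correct by about 2.5 mm, then lower it into the bore and watch the force.

Call:
{"name": "drive_tool", "arguments": {"series": [[[0.0025, -0.0006, 0, 0, 0, 0, 0], [0.0025, -0.0006, 0.005, 0, 0, 0, 0], [0.0025, -0.0006, 0.012, 0, 0, 0, 0], [0.0025, -0.0006, 0.02, 0, 0, 0, 0], [0.0025, -0.0006, 0.026, 0, 0, 0, 0], [0.0025, -0.0006, 0.031, 0, 0, 0, 0], [0.0025, -0.0006, 0.034, 0, 0, 0, 0], [0.0025, -0.0006, 0.034, 0, 0, 0, 0]]]}}

```text
t: 25.27
eef_pos: [0.394, 0.3222, 0.0652]
orientation: [-0.0, 0.672, 0.74, -0.001]
wrist_force: [-0.2, -0.9, -1.0]
width: 0.123
grip_force: 59.8
```

```bash
python3 go.py 394.2 322.4 44.5 5.5
```

```text
shift [0.0001 0.0003 0.0207] turn [-0.08  0.03  0.01] | at [394.  322.2  65.2] w 0.123 t 25.27 q1,6 [26. 20.]
```

Call:
{"name": "drive_tool", "arguments": {"series": [[[0, 0, 0.004, 0, 0, 0, 0], [0, 0, 0.008, 0, 0, 0, 0], [0, 0, 0.012, 0, 0, 0, 0], [0, 0, 0.015, 0, 0, 0, 0], [0, 0, 0.017, 0, 0, 0, 0], [0, 0, 0.019, 0, 0, 0, 0], [0, 0, 0.02, 0, 0, 0, 0], [0, 0, 0.02, 0, 0, 0, 0]]]}}

```text
t: 25.93
eef_pos: [0.3942, 0.3224, 0.0458]
orientation: [-0.0, 0.672, 0.74, -0.0]
wrist_force: [0.4, -0.6, -1.4]
width: 0.12
grip_force: 59.8
```

```bash
python3 go.py 394.2 322.4 44.5 5.5; python3 -c "
from cell import readout; print(readout.read_state()['wrist_force'])"
```

```text
shift [-0.      0.      0.0013] turn [-0.01  0.    0.02] | at [394.2 322.4  45.8] w 0.12 t 25.93 q1,6 [26. 20.]
[ 0.37639645 -0.59230247 -1.39010306]
```

Call:
{"name": "drive_tool", "arguments": {"series": [[[0, 0, 0.0008, 0, 0, 0, 0], [0, 0, 0.001, 0, 0, 0, 0], [0, 0, 0.001, 0, 0, 0, 0.3], [0, 0, 0.001, 0, 0, 0, 0.5], [0, 0, 0.001, 0, 0, 0, 0.5], [0, 0, 0.001, 0, 0, 0, 0.5], [0, 0, 0.001, 0, 0, 0, 0.5], [0, 0, 0.001, 0, 0, 0, 0.5]]]}}

```text
t: 26.6
eef_pos: [0.3943, 0.3224, 0.0451]
orientation: [0.0, 0.672, 0.74, 0.0]
wrist_force: [0.3, 0.6, -0.9]
width: 0.503
grip_force: 0.0
```

Call:
{"name": "drive_tool", "arguments": {"series": [[[0, 0, -0.01, 0, 0, 0, 0.5], [0, 0, -0.03, 0, 0, 0, 0.5], [0, 0, -0.06, 0, 0, 0, 0.5], [0, 0, -0.09, 0, 0, 0, 0.5], [-0.03, 0, -0.1, 0, 0, 0, 0.5], [-0.06, 0, -0.1, 0, 0, 0, 0.5], [-0.1, 0, -0.1, 0, 0, 0, 0.5], [-0.14, 0, -0.1, 0, 0, 0, 0.5]]]}}

```text
t: 27.27
eef_pos: [0.4074, 0.182, 0.1453]
orientation: [0.0, 0.672, 0.741, 0.0]
wrist_force: [1.4, -0.4, 1.0]
width: 0.5
grip_force: 0.0
```

Call:
{"name": "drive_tool", "arguments": {"series": [[[-0.04, 0, 0, 0, 0, 0, 0.5], [-0.08, 0, 0, 0, 0, 0, 0.5], [-0.12, 0, 0, 0, 0, 0, 0.5], [-0.15, 0, 0, 0, 0, 0, 0.5], [-0.15, 0, 0, 0, 0, 0, 0.5], [-0.15, 0, 0, 0, 0, 0, 0.5], [-0.15, 0, 0, 0, 0, 0, 0.5], [-0.15, 0, 0, 0, 0, 0, 0.5]]]}}

```text
t: 27.93
eef_pos: [0.4219, 0.0347, 0.145]
orientation: [-0.0, 0.672, 0.741, 0.0]
wrist_force: [0.5, -0.1, 0.3]
width: 0.496
grip_force: 0.0
```

```bash
python3 - <<'E'
from h import *; from cell import imaging
d=imaging.capture("top"); s=imaging.capture("side")
c=cloud(d); P=c[250:292,160:205].reshape(-1,3); t=P[(P[:,2]>.052)&(P[:,2]<.07)]; print("thumb",len(t),t.mean(0).round(4),np.percentile(t[:,2],90))
print("head",measure(d,(166,252,204,292),"brass",.035))
A=cv2.resize(d["pixels"][205:300,140:240],None,fx=4,fy=4,interpolation=cv2.INTER_CUBIC); B=cv2.resize(s["pixels"][150:245,280:380],None,fx=4,fy=4,interpolation=cv2.INTER_CUBIC)
cv2.imwrite("pics/fin.png",np.hstack([A,B])[:,:,::-1])
E
```

```text
thumb 68 [0.3944 0.3207 0.0577] 0.05982718697903855
head {'c': array([393.3, 320.9]), 'cen': array([393.6, 320.7]), 's': array([47.1, 47.1]), 'ang': 90.5}
```

View pics/fin.png

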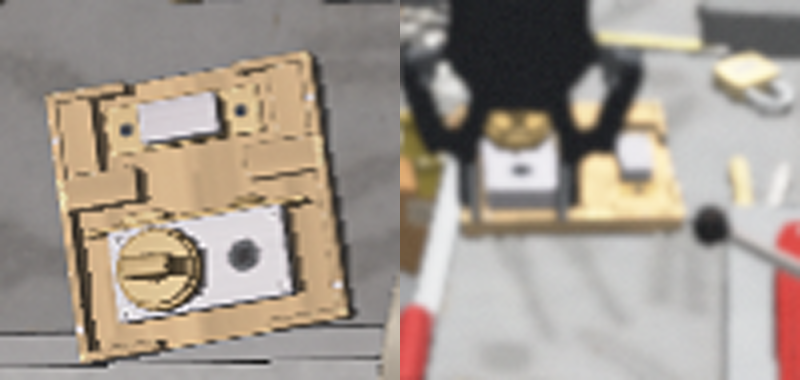

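The top view shows the thumb turn seated upright over the collar at (157,268), head down. Its top is at about 59 mm, as expected. The strike is in its bay, and the arm is clear and still.

```bash
python3 -c "
from cell import env; print(env.sign_off())"
```

```text
the job is handed in; nothing more can be done
None
```

The lock set is made up in the tray and the job is handed in (no verdict was returned): case and strike are in their bays, with the 12 mm collar over the hole and the thumb-turn cylinder seated through it; I never gripped the look-alikes but did not re-measure them.

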